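# Switch the ball sorter to its other chute

## Task

The seesaw gate of the ball sorter is tipped towards one of its two bins. With the fingertips press the raised end of the gate down until it rocks over to the other side, then push the tab of the feed stop outwards, to the right, away from the lane, so that all three waiting balls roll down into the bin on the newly lowered side. Grasp and lift nothing, do not touch the balls, and leave the bottles, dish and timer where they are.

Things in the scene. Friction and masses are not known exactly. Their poses are not given: they have to be found in the camera images.
- sorter: Bench sorter for grinding balls, bare metal, fixed. Origin: centre of the base's underside, under the gate's pivot. x runs from the front (robot side) to the feed lane at the back, y to its left, z up. Base 335 mm along y. Feed lane (34 mm wide) along x at y 0, x 16 to 156 mm, floor sloping from 89 mm high (front) to 106 mm, walls 13 mm above it. Highest point 145 mm.
- left_bin (a point): Middle of the sorter's left bin, 121 mm left of the pivot, 20 mm above the work surface. Open bin, inside 70 mm in x by 87 mm in y, walls up to 60 mm high.
- right_bin (a point): Middle of the same bin on the right, 121 mm right of the pivot. Beside it, further right, stands the tall bench analyser, close by: approach the sorter from in front or from high above.
- gate (a joint): Tilt of the seesaw gate, rad: a 160 mm trough along the sorter's y, pivot along x 65 mm up. -0.35 to +0.35; positive: left end up, balls run into the right bin; negative: into the left bin. A round weight (36 mm, up to 58 mm above the pivot, front middle) makes it flop to either end stop. Starts on either stop. Under 1 N on a pad moves it.
- left_pad (a point): Centre of the top of the flat ribbed press pad (36 mm in x by 32 mm in y) at the front of the gate's left end, 58 mm left of the pivot. About 90 mm above the work surface when up, 50 mm when down. Nothing stands above it.
- right_pad (a point): The same pad at the gate's right end, 58 mm right of the pivot.
- stop (a joint): Travel in m of the sliding stop across the feed lane: 0 shut (its blade blocks the lane), 0.045 fully open; it slides to the sorter's right (-y), friction about 0.6 N, and stays where it is left. The blade has left the lane from about 0.03 on.
- stop_tab (a point): Top edge, middle of the left face of the stop's upright grey tab (26 mm in x, 6 in y, 50 tall), about 145 mm up. This face, towards the lane, is pushed to the right to open the stop. When shut it is 54 mm right of the lane's middle, with 37 mm of room up to the lane's wall, but for the stop's flat crossbar, 8 mm in x, its top 29 mm below this point.
- ball_1_center (a point): Centre of the front white ceramic grinding ball, 24 mm in diameter, about 40 g; the three wait in a row in the feed lane behind the stop.
- ball_2_center (a point): Centre of the middle white ceramic grinding ball, 24 mm in diameter, about 40 g; the three wait in a row in the feed lane behind the stop.
- ball_3_center (a point): Centre of the rear white ceramic grinding ball, 24 mm in diameter, about 40 g; the three wait in a row in the feed lane behind the stop.
- bottle_a: Bystander: white 20 mm bottle, 54 mm tall, standing behind the right bin; origin at its foot.
- bottle_b: Bystander: the same bottle, behind the left bin.
- dropper: Bystander: brown dropper bottle with black cap, 28 mm wide, 68 mm tall; origin at its foot.
- dish: Bystander: petri dish, 62 mm wide, 13 mm high; origin at its underside.
- timer: Bystander: flat white bench timer, 60x70x16 mm; origin at its underside.

How it is judged:
By the outcome, as a careful person would: the job done as asked, in the order asked, and still so for the second after the job is handed in, with the robot touching nothing.
It also fails if it takes over 48 s, if anything falls off the work surface, if the arm or the gripper's body presses on something with over 40 N, if the wrist force passes 120 N, or if a joint passes its speed limit or range.

## Robot

A 6-joint arm with a two-finger parallel gripper is mounted at the origin on a cart in front of the work surface, level with it; the furniture and walls round the work are solid. World frame = base frame: x ahead of the robot, y to its left, z up, the work surface at z = 0. Lengths are in m, angles in rad, forces in N, time in s.
With the tool pointing down it reaches from about 0.275 to 0.825 m from the base axis. Payload 5.2 kg.
Tool frame: the origin (TCP) lies midway between the tips of the shut fingers; the grasp point (between the pads) lies 19 mm behind it; z points along the fingers, y is the line along which they close (so a half turn about z gives the same grasp; the last joint's range is limited). The gripper opens to 93 mm and grips with 3 to 60 N. Pads are 15 mm wide; open, the fingers measure 128 mm over their backs; the gripper's body (75 mm by 188 mm) begins 65 mm behind the grasp point.
Start: joints at [0.905, 0.259, 1.535, -0, 1.348, -0.203], TCP at [0.246, 0.492, 0.219] pointing down, gripper open.
Joint ranges: [-3.14, 3.14], [-0.91, 2.08], [0.19, 2.58], [-1.22, 4.36], [0.22, 2.71], [-3.12, 3.12]. Speed limits (rad/s): [2.57, 2.57, 3.14, 3.14, 3.14, 3.14].

## Interface

Orientations are given as a unit quaternion [w, x, y, z].
In Python, from rig import sensors, get_image, camera_params, robot gives the robot as it stands.
- The arm moves only by the shell command python3 -m creep 'ROWS' [OPENING] [FORCE]. ROWS is JSON, a list of rows, each an object with "translation": the shift along the tool's x, y, z as a fraction of full scale, a list of three; "spin": the turn about the tool's z as a fraction of full scale. A call has 1 to 12 rows; each row shifts and turns the commanded pose from where the row before left it, along the tool's axes as they then stand; what a row does not reach is not made up. Full scale, the value 1, is 0.02 m for a shift and pi rad for a turn. A row lasts 1/10 s, in which the tool goes at most 50 mm and 8.59 degrees, less where a joint would pass 70% of its speed; a pose out of reach is approached as far as the arm can. A call with a number of a shift or a turn outside -1 to 1 is refused whole. A call with a gripper value outside its range is refused whole. OPENING is the opening in per cent of the stroke, from 0 (shut) to 100 (fully open), set as the call begins (- or left out, the last holds). The fingers move at their own pace and stop on an object; FORCE is the grip in N (left out, the last holds). Time passes only in rows, so rows that do not move let the fingers close. It gives the time, the measured TCP pose, the force, the opening and the grip force at its end, in the units of the state.
- sensors.state(): the state, without advancing time (a new reading comes with each control period).
- get_image(name): name is "scene" or "top" or "wrist"; returns (picture, depth): 400x640x3 uint8, red, green, blue; 400x640 float32, m along the optical axis (not along the pixel's ray), 0 where there is no reading.
- camera_params(name): a dict with "fx", "fy", "cx", "cy" (pixels), "T" (4x4, takes a point from camera to world coordinates); the wrist camera has in their place "tool_from_camera" (4x4, takes a point from camera to tool coordinates, whose origin is the TCP and whose axes are the flange's). Camera axes: x right, y down, z forward; pixel columns grow to the right and rows downward; lengths in m; the calibration is good to about 2 mm. A picture is of the moment at which its call begins: read the wrist's pose just before it. camera_params takes no time and is no camera call.
- robot.job_done(): hands the job in; it is judged then, once.
The state is a dict: "t": time; "joints": joint angles; "joint_vel": joint speeds; "tau": joint torques, N m; "position": TCP position; "tool_rot": TCP orientation; "ft_force": force on the tool from outside, world axes, zero at the start; "moment": the same for the moment, N m; "gripper_width": opening from 0.0 (shut) to 1.0 (fully open); "grip_force": force on a finger pad.
Only numpy, scipy, OpenCV 4.12 (cv2) and the standard library are available. Lean on these libraries where they do the work, as an engineer would, in place of code of your own. Each camera call takes 0.05 s, during which the arm holds its last target. There are 200 camera calls.

## Working session

There is one attempt and no reset: what is moved stays moved. The work goes in short steps, Python scripts to look and compute and a shell command to move; the robot and the scene stay as the last step left them, time stands still between calls to the robot, and variables do not carry over. Pictures are saved under pics/ and viewed, at most 10 in all, crops included, and the job is handed in when it is done.

```bash
mkdir -p pics; ls; python3 - <<'E'
from rig import sensors, get_image, camera_params
import cv2, numpy as np
s=sensors.state(); print(s['t'],s['position'],s['tool_rot'],s['gripper_width'])
for n in ['scene','top']:
    im,d=get_image(n); cv2.imwrite(f'pics/{n}0.png',im[:,:,::-1]); np.savez(f'{n}0.npz',im=im,d=d)
    p=camera_params(n); print(n,{k:np.round(v,3).tolist() for k,v in p.items()})
E
```

```text
pics
0.0 [0.24517121 0.49171373 0.21781404] [-3.82854168e-04  2.29336389e-01  9.73346785e-01 -8.42798240e-04] 1.000521392031252
scene {'fx': 383.545, 'fy': 383.545, 'cx': 320.225, 'cy': 191.385, 'T': [[-0.766, -0.388, 0.512, -0.068], [-0.642, 0.446, -0.623, 0.889], [0.013, -0.807, -0.591, 0.843], [0.0, 0.0, 0.0, 1.0]]}
top {'fx': 440.218, 'fy': 440.218, 'cx': 312.811, 'cy': 202.394, 'T': [[-0.014, -0.997, 0.072, 0.5], [-1.0, 0.015, 0.008, 0.074], [-0.009, -0.072, -0.997, 1.648], [0.0, 0.0, 0.0, 1.0]]}
```

View pics/scene0.png

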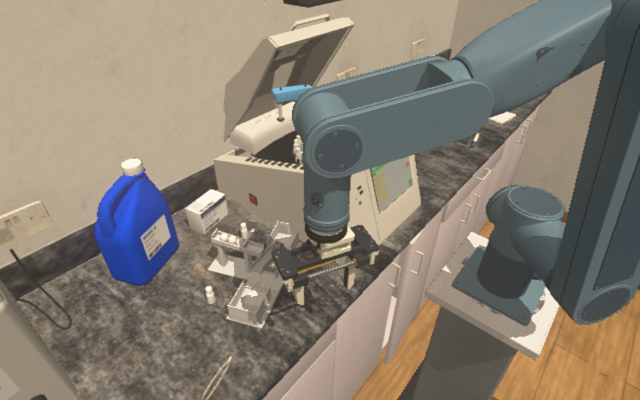

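View pics/top0.png

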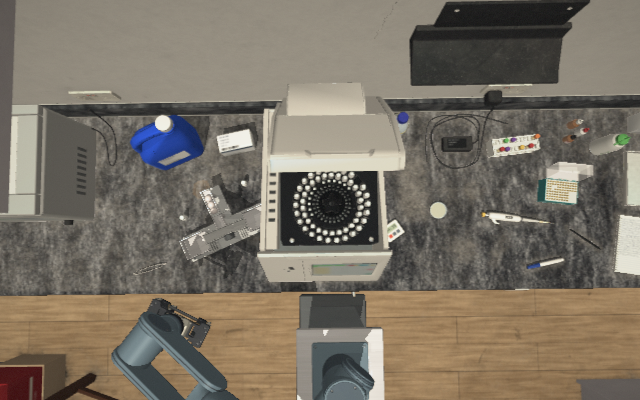

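The scene view shows the sorter around (250,260), partly hidden by the gripper. The top view shows it at about (225,230), with the lane running to the upper left. I'll crop both views and look at the top depth.

```bash
cat > h.py <<'E'
import numpy as np, cv2
from rig import sensors, get_image, camera_params
def Tw(name, s=None):
    p=camera_params(name)
    if name!='wrist': return p, np.array(p['T'])
    s=s or sensors.state(); q=np.array(s['tool_rot']); 
    from scipy.spatial.transform import Rotation as R
    T=np.eye(4); T[:3,:3]=R.from_quat(q[[1,2,3,0]]).as_matrix(); T[:3,3]=s['position']
    return p, T@np.array(p['tool_from_camera'])
def ray(p,T,u,v):
    d=T[:3,:3]@np.array([(u-p['cx'])/p['fx'],(v-p['cy'])/p['fy'],1]); return T[:3,3],d
def plane(p,T,u,v,z):
    o,d=ray(p,T,u,v); return o+d*(z-o[2])/d[2]
def proj(p,T,X):
    c=T[:3,:3].T@(np.array(X)-T[:3,3]); return p['fx']*c[0]/c[2]+p['cx'],p['fy']*c[1]/c[2]+p['cy']
def cloud(p,T,d):
    v,u=np.mgrid[:d.shape[0],:d.shape[1]]
    c=np.stack([(u-p['cx'])/p['fx']*d,(v-p['cy'])/p['fy']*d,d],-1)
    return c@T[:3,:3].T+T[:3,3]
E
python3 - <<'E'
from h import *
z=np.load('top0.npz'); im=z['im']; p,T=Tw('top'); P=cloud(p,T,z['d'])
a=cv2.resize(im[170:275,165:275,::-1],None,fx=5,fy=5,interpolation=cv2.INTER_CUBIC)
zs=np.clip(P[170:275,165:275,2]/0.16*255,0,255).astype(np.uint8)
b=cv2.applyColorMap(cv2.resize(zs,None,fx=2.2,fy=5,interpolation=cv2.INTER_NEAREST),cv2.COLORMAP_JET)
cv2.imwrite('pics/top1.png',np.hstack([a,b]))
s=np.load('scene0.npz')['im'][205:335,190:320,::-1]
cv2.imwrite('pics/scene1.png',cv2.resize(s,(600,600),interpolation=cv2.INTER_CUBIC))
E
```

```text
(no output)
```

View pics/top1.png

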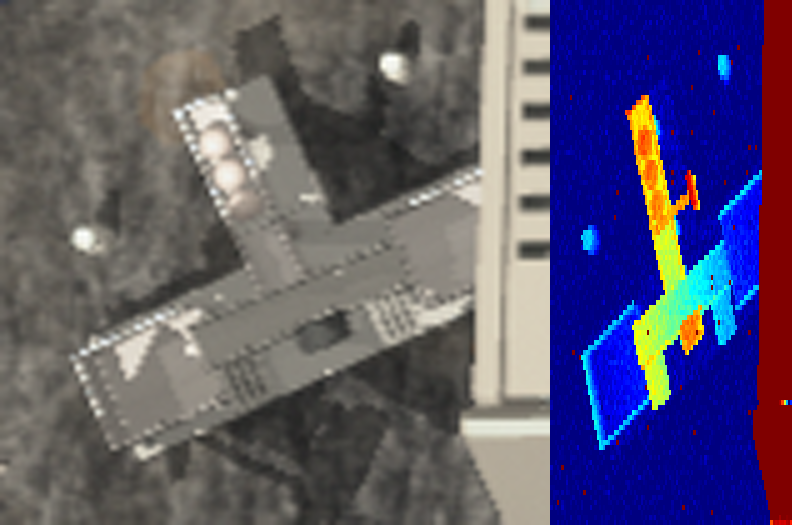

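View pics/scene1.png

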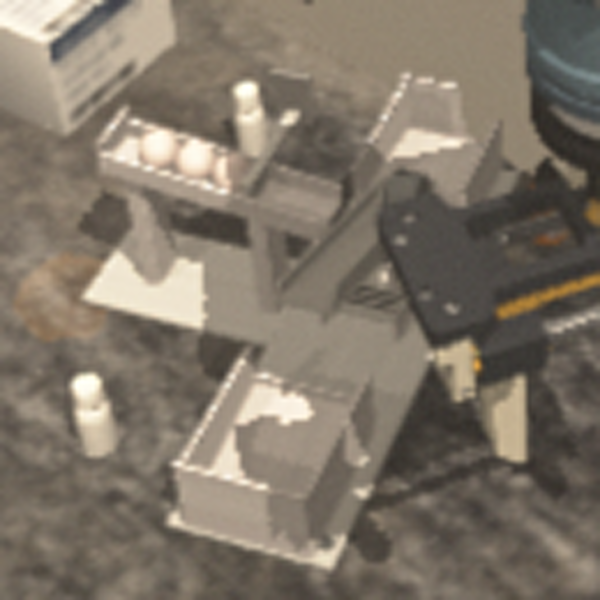

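The top view shows that the left pad is up (yellow in the depth picture) at about pixel (213,247), and the right pad is down at about (241,233). The tab is at about (228,208) and the balls are at (208–213,198–210). The gate is positive, so I press the left pad. Next I measure these from the depth.

```bash
python3 - <<'E'
from h import *
z=np.load('top0.npz'); im=z['im'].astype(int); p,T=Tw('top'); P=cloud(p,T,z['d'])
v,u=np.mgrid[:400,:640]
def pts(u0,u1,v0,v1,z0,z1):
    m=(u>=u0)&(u<=u1)&(v>=v0)&(v<=v1)&(P[...,2]>z0)&(P[...,2]<z1); return P[m]
g=lambda bx0,bx1,by0,by1:(165+(bx0-550)/2.2,165+(bx1-550)/2.2,170+by0/5,170+by1/5)
lane=pts(*g(620,690,90,300),0.085,0.14); 
lane=lane
c=lane.mean(0); w,V=np.linalg.eigh(np.cov(lane[:,:2].T)); print('lane',len(lane),c,np.degrees(np.arctan2(*(V[:,1][::-1]))),np.sqrt(w))
ex=V[:,1]*np.sign(V[0,1])
ang=np.arctan2(ex[1],ex[0]); 
tab=pts(*g(680,705,165,212),0.13,0.16); print('tab',len(tab),tab.mean(0),tab.min(0),tab.max(0))
wt=pts(*g(675,705,310,360),0.10,0.14); print('weight',len(wt),wt.mean(0))
lp=pts(*g(645,670,370,410),0.07,0.11); print('lpad',len(lp),lp.mean(0))
rp=pts(*g(712,735,310,345),0.035,0.075); print('rpad',len(rp),rp.mean(0))
lb=pts(*g(582,650,300,450),0.045,0.075); 
allp=pts(170,262,185,262,0.03,0.155); r=cv2.minAreaRect(lb[:,:2].astype(np.float32)); print('lbin walls',len(lb),r)
# frame
ey=np.array([-ex[1],ex[0]])
for n,a in (('tab',tab),('wt',wt),('lp',lp),('rp',rp),('lane',lane),('lb',lb)):
    q=(a[:,:2]-c[:2])@np.stack([ex,ey],1); print(n,q.min(0).round(3),q.max(0).round(3),q.mean(0).round(3))
print('ex',ex,'yaw',np.degrees(ang))
E
```

```text
lane 448 [0.59478288 0.43777934 0.10736037] -155.98365911944725 [0.01344416 0.04022853]
tab 17 [0.59528365 0.37712639 0.143923  ] [0.58362516 0.37099878 0.13042624] [0.60668652 0.38476348 0.15047083]
weight 63 [0.49849004 0.38082288 0.11620313]
lpad 67 [0.45940721 0.43951106 0.09136413]
rpad 56 [0.50162438 0.33968716 0.05037713]
lbin walls 89 ((0.46729394793510437, 0.5184065103530884), (0.07687675207853317, 0.09191688895225525), 22.99944305419922)
tab [-0.036 -0.058] [-0.013 -0.052] [-0.024 -0.056]
wt [-0.121 -0.028] [-0.1    0.005] [-0.111 -0.013]
lp [-0.136  0.041] [-0.107  0.071] [-0.123  0.057]
rp [-0.137 -0.068] [-0.11  -0.038] [-0.125 -0.052]
lane [-0.071 -0.058] [0.07  0.035] [-0.  0.]
lb [-0.122  0.079] [-0.045  0.171] [-0.083  0.143]
ex [0.91342942 0.40699717] yaw 24.016340880552765
```

Both the pad-to-pad line and the bin walls give a yaw of 23.0°. The left pad is at (0.459, 0.440, 0.091), which matches its given height when up. I'll shut the fingers, spin 40.5° so that tool x is the sorter's y and tool y is the sorter's x, and move over it.

```bash
python3 -m creep '[{"translation":[0,0,0],"spin":0.045},{"translation":[0,0,0],"spin":0.045},{"translation":[0,0,0],"spin":0.045},{"translation":[0,0,0],"spin":0.045},{"translation":[0,0,0],"spin":0.045},{"translation":[-0.73,0.9,0],"spin":0},{"translation":[-0.73,0.9,0],"spin":0},{"translation":[-0.73,0.9,0],"spin":0},{"translation":[-0.73,0.9,0],"spin":0},{"translation":[-0.73,0.9,0],"spin":0},{"translation":[-0.73,0.9,0],"spin":0},{"translation":[0,0,0],"spin":0}]' 0 20
python3 - <<'E'
from h import *
s=sensors.state(); print(s['position'],s['tool_rot'],s['joints'])
im,d=get_image('wrist'); p,T=Tw('wrist',s); np.savez('w1.npz',im=im,d=d,T=T); cv2.imwrite('pics/w1.png',im[:,:,::-1])
print(np.round(p['tool_from_camera'],3).tolist())
z=np.load('top0.npz'); tp,TT=Tw('top'); P=cloud(tp,TT,z['d']); m=P[200:255,240:275].reshape(-1,3); m=m[m[:,2]>0.17]
ey=np.array([-.3907,.9205]); q=m[:,:2]-[.4805,.3896]; print('analyser max y',m[:,1].max(), 'sorter y max',(q@ey).max(), m[:,2].max())
E
```

```text
t: 1.3
position: [0.3816, 0.4526, 0.2179]
tool_rot: [0.0, 0.553, 0.833, -0.0]
ft_force: [-0.6, 0.6, 0.2]
gripper_width: 0.027
grip_force: 0.0
[0.38157117 0.45256074 0.21785596] [ 3.52524498e-04  5.53223475e-01  8.33032719e-01 -3.89389714e-04] [ 6.82582541e-01  3.34867786e-01  1.43122178e+00 -9.22200337e-04
  1.37603701e+00  2.84422819e-01]
[[0.0, -0.97, -0.244, 0.068], [1.0, 0.0, 0.0, 0.0], [-0.0, -0.244, 0.97, -0.167], [0.0, 0.0, 0.0, 1.0]]
analyser max y 0.25384520757906287 sorter y max -0.11258345338865393 1.648375621999689
```

View pics/w1.png

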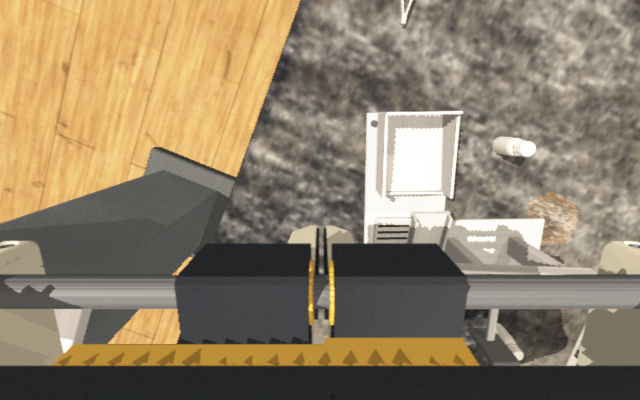

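The wrist view shows the sorter from its left. The left pad's ribs are at about (395,232), the left bin at (420,155) and bottle_b at (515,148). I'll cross-check the pad in this view and check the analyser's height under the forearm.

```bash
python3 - <<'E'
from h import *
z=np.load('w1.npz'); p=camera_params('wrist'); P=cloud(p,z['T'],z['d'])
m=P[222:241,378:410].reshape(-1,3); m=m[(m[:,2]>.07)&(m[:,2]<.11)]; print('pad part',len(m),m.min(0),m.max(0),m.mean(0))
for X in ([.459,.4395,.0914],): print(proj(p,z['T'],X))
z=np.load('top0.npz'); tp,TT=Tw('top'); P=cloud(tp,TT,z['d']).reshape(-1,3)
for x0 in np.arange(.35,.75,.05):
    print(round(x0,2),[(lambda a: (round(float(np.percentile(a,50)),2),round(float(np.percentile(a,98)),2)) if len(a) else None)(P[(P[:,0]>x0)&(P[:,0]<x0+.05)&(P[:,1]>y0)&(P[:,1]<y0+.03)&(P[:,2]<1)&(P[:,2]>.15)][:,2]) for y0 in (.13,.16,.19,.22,.24)])
E
```

```text
pad part 607 [0.44433505 0.42695389 0.08638004] [0.48115622 0.45761172 0.0976651 ] [0.4634457  0.442663   0.09233601]
(np.float64(387.8081641809955), np.float64(231.8675131419027))
0.35 [(0.2, 0.24), (0.2, 0.24), (0.2, 0.24), (0.2, 0.24), (0.2, 0.24)]
0.4 [(0.33, 0.35), (0.33, 0.35), (0.33, 0.35), (0.33, 0.35), (0.33, 0.35)]
0.45 [(0.2, 0.33), (0.2, 0.32), (0.28, 0.31), (0.28, 0.3), (0.29, 0.29)]
0.5 [(0.2, 0.25), (0.2, 0.21), (0.26, 0.28), (0.27, 0.28), (0.27, 0.28)]
0.55 [(0.2, 0.25), (0.2, 0.21), (0.25, 0.26), (0.25, 0.27), (0.26, 0.27)]
0.6 [(0.2, 0.25), (0.2, 0.21), (0.24, 0.25), (0.24, 0.25), (0.24, 0.25)]
0.65 [(0.57, 0.58), (0.57, 0.58), (0.22, 0.58), (0.23, 0.24), (0.23, 0.24)]
0.7 [(0.56, 0.58), (0.56, 0.58), (0.54, 0.58), (0.21, 0.22), (0.21, 0.22)]
```

```bash
python3 - <<'E'
from h import *
z=np.load('scene0.npz'); p,T=Tw('scene'); P=cloud(p,T,z['d'])
for u,v in ((335,145),(333,178),(335,205),(330,235),(400,85),(400,145),(450,90),(450,135),(480,85),(490,120),(520,60)): print((u,v),P[v,u].round(3))
z=np.load('top0.npz'); p,T=Tw('top'); P=cloud(p,T,z['d'])
for u,v in ((150,335),(170,350),(190,375),(205,395)): print('top',(u,v),P[v,u].round(3))
E
```

```text
(335, 145) [0.201 0.533 0.593]
(333, 178) [0.203 0.532 0.539]
(335, 205) [0.213 0.511 0.473]
(330, 235) [0.22  0.512 0.406]
(400, 85) [0.203 0.372 0.629]
(400, 145) [0.144 0.46  0.583]
(450, 90) [0.109 0.414 0.658]
(450, 135) [0.099 0.402 0.591]
(480, 85) [0.083 0.382 0.662]
(490, 120) [ 0.405 -1.021  0.004]
(520, 60) [0.055 0.336 0.69 ]
top (150, 335) [0.276 0.457 0.631]
top (170, 350) [0.247 0.406 0.649]
top (190, 375) [-0.271  0.791 -0.855]
top (205, 395) [0.154 0.323 0.664]
```

The forearm's underside will stay at about 0.43 m or more, against 0.35 m for the analyser, so it clears. Now over the pad and down to just above it.

```bash
python3 -m creep '[{"translation":[-0.5,0.84,0.3],"spin":0},{"translation":[-0.5,0.84,0.3],"spin":0},{"translation":[-0.5,0.84,0.3],"spin":0},{"translation":[-0.5,0.84,0.3],"spin":0},{"translation":[0,0,0.8],"spin":0},{"translation":[0,0,0.9],"spin":0},{"translation":[0,0,0.9],"spin":0},{"translation":[0,0,0.9],"spin":0},{"translation":[0,0,0.8],"spin":0},{"translation":[0,0,0],"spin":0}]'
python3 - <<'E'
from h import *
s=sensors.state(); im,d=get_image('wrist'); p,T=Tw('wrist',s); np.savez('w2.npz',im=im,d=d,T=T)
im2,d2=get_image('scene'); cv2.imwrite('pics/w2.png',np.hstack([cv2.resize(im[:,:,::-1],(400,250)),cv2.resize(im2[195:320,190:390,::-1],(400,250))]))
E
```

```text
t: 2.35
position: [0.4561, 0.4417, 0.1053]
tool_rot: [-0.001, 0.552, 0.834, -0.003]
ft_force: [0.5, 0.1, -0.5]
gripper_width: 0.001
grip_force: 0.0
```

View pics/w2.png

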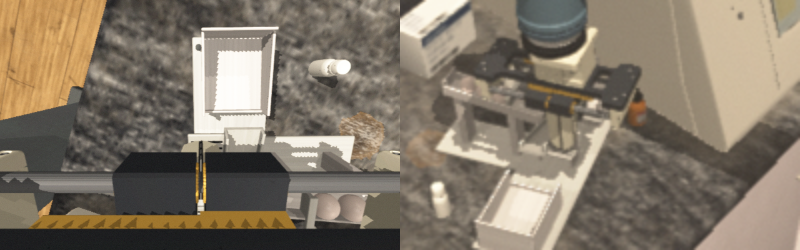

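The left half (wrist view) shows the shut fingers directly over the left pad, which is at about (205,137). The right half (scene view) shows the gripper low over the gate, clear of the lane, with the dropper at (637,105) well away. Now press slowly.

```bash
python3 -m creep '[{"translation":[0,0,0.3],"spin":0},{"translation":[0,0,0.3],"spin":0},{"translation":[0,0,0.3],"spin":0},{"translation":[0,0,0.3],"spin":0},{"translation":[0,0,0.3],"spin":0},{"translation":[0,0,0.3],"spin":0},{"translation":[0,0,0.3],"spin":0},{"translation":[0,0,0.2],"spin":0},{"translation":[0,0,0],"spin":0},{"translation":[0,0,0],"spin":0}]'
python3 - <<'E'
from h import *
z=get_image('top'); p,T=Tw('top'); P=cloud(p,T,z[1])
for n,X in (('rp',[.5016,.3397,.07]),('weight',[.4985,.3808,.11])):
    u,v=map(int,proj(p,T,X)); print(n,np.median(P[v-3:v+4,u-3:u+4,2]))
E
```

```text
t: 3.45
position: [0.4567, 0.4431, 0.0626]
tool_rot: [0.0, 0.552, 0.834, -0.0]
ft_force: [-0.0, 0.0, 0.9]
gripper_width: 0.007
grip_force: 0.0
rp 0.09235327002896243
weight 0.07107436807821976
```

The right pad now reads 0.092 m, so the gate has rocked over. I'll rise, and locate the tab and lane more exactly from the stored top and scene views.

```bash
python3 -m creep '[{"translation":[0,0,-0.5],"spin":0},{"translation":[0,0,-1],"spin":0},{"translation":[0,0,-1],"spin":0},{"translation":[0,0,-1],"spin":0},{"translation":[0,0,-1],"spin":0},{"translation":[0,0,-1],"spin":0},{"translation":[0,0,-1],"spin":0},{"translation":[0,0,-0.5],"spin":0},{"translation":[0,0,0],"spin":0}]'
python3 - <<'E'
from h import *
im,d=get_image('top'); np.savez('top2.npz',im=im,d=d); p,T=Tw('top')
yaw=np.radians(22.9); R=np.array([[np.cos(yaw),-np.sin(yaw)],[np.sin(yaw),np.cos(yaw)]]); O=np.array([.5948,.4378])
for n,f in (('now','top2.npz'),('before','top0.npz')):
    z=np.load(f); P=cloud(p,T,z['d']); q=P.reshape(-1,3); L=(q[:,:2]-O)@R
    tab=(q[:,2]>.132)&(q[:,2]<.155)&(abs(L[:,0])<.06)&(L[:,1]<-.035)&(L[:,1]>-.09)
    print(n,'tab',tab.sum(),L[tab].min(0),L[tab].max(0),L[tab].mean(0),q[tab].mean(0))
    ln=(q[:,2]>.09)&(q[:,2]<.14)&(L[:,0]>-.06)&(L[:,0]<.065)&(abs(L[:,1])<.03)
    print(' lane y',np.percentile(L[ln][:,1],[2,50,98]), 'x',L[(q[:,2]>.085)&(q[:,2]<.14)&(abs(L[:,1])<.012)&(abs(L[:,0])<.11)][:,0].min())
    for k,X in (('rp',[.5016,.3397,.07]),('lp',[.459,.4395,.07])):
        u,v=map(int,proj(p,T,X)); print(k,np.median(P[v-2:v+3,u-2:u+3,2]))
im=im[165:275,165:275,::-1]; cv2.imwrite('pics/top2.png',cv2.resize(im,(560,560),interpolation=cv2.INTER_CUBIC))
E
```

```text
t: 4.4
position: [0.4575, 0.4437, 0.2052]
tool_rot: [0.001, 0.552, 0.834, 0.002]
ft_force: [0.2, 0.8, -0.3]
gripper_width: 0.002
grip_force: 0.0
now tab 16 [-0.03298842 -0.05856692] [-0.0103235  -0.05218113] [-0.02149463 -0.05595537] [0.59677304 0.37789065 0.14309853]
 lane y [-1.87978393e-02  9.63440842e-05  1.79036290e-02] x -0.10960609333217734
rp 0.0917553397131623
lp 0.049627322968882615
before tab 16 [-0.03383346 -0.05822477] [-0.01144668 -0.0523103 ] [-0.02241044 -0.05616843] [0.59601231 0.37733802 0.14476654]
 lane y [-1.77284338e-02 -3.15929739e-05  1.82236117e-02] x -0.10970766198873429
rp 0.0506966458506628
lp 0.09126300302636503
```

View pics/top2.png

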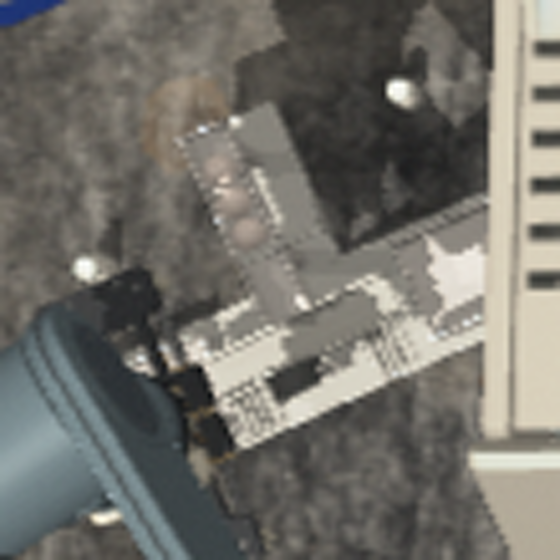

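The top picture and depth confirm the gate has rocked: left pad 0.050 m, right pad 0.092 m. The tab is still shut, at about (270,190) in the crop, with its left face 53 mm right of the lane's middle as specified. I'll go to the middle of the gap, high first.

```bash
python3 -m creep '[{"translation":[-0.78,0.85,0],"spin":0},{"translation":[-0.78,0.85,0],"spin":0},{"translation":[-0.78,0.85,0],"spin":0},{"translation":[-0.78,0.85,0],"spin":0},{"translation":[-0.78,0.85,0],"spin":0},{"translation":[-0.78,0.85,0],"spin":0},{"translation":[0,0,0.5],"spin":0},{"translation":[0,0,0.8],"spin":0},{"translation":[0,0,0.7],"spin":0},{"translation":[0,0,0],"spin":0},{"translation":[0,0,0],"spin":0}]'
python3 - <<'E'
from h import *
s=sensors.state(); print(s['position'])
im2,d2=get_image('scene'); im,d=get_image('wrist')
cv2.imwrite('pics/s3.png',np.hstack([cv2.resize(im2[195:295,190:310,::-1],(480,400),interpolation=cv2.INTER_CUBIC),cv2.resize(im[:,:,::-1],(320,200),interpolation=cv2.INTER_AREA).repeat(2,0)]))
E
```

```text
t: 5.55
position: [0.5863, 0.3968, 0.1618]
tool_rot: [-0.0, 0.552, 0.834, -0.001]
ft_force: [-0.1, -1.1, 1.0]
gripper_width: 0.003
grip_force: 0.0
[0.58634839 0.39680416 0.1617887 ]
```

View pics/s3.png

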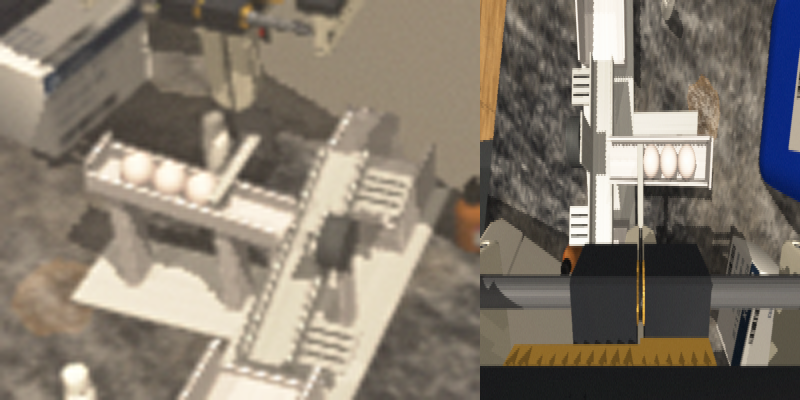

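The fingers are between the lane's right wall and the tab, in line with the crossbar, about (640,235) in the wrist half. The three balls wait at about (140–200,165–185) in the scene half. I'll lower to about 0.128, above the crossbar at 0.116.

```bash
python3 -m creep '[{"translation":[0,0,0.5],"spin":0},{"translation":[0,0,0.5],"spin":0},{"translation":[0,0,0.4],"spin":0},{"translation":[0,0,0.3],"spin":0},{"translation":[0,0,0],"spin":0},{"translation":[0,0,0],"spin":0}]'
```

```text
t: 6.25
position: [0.5871, 0.3967, 0.1284]
tool_rot: [-0.0, 0.552, 0.834, -0.0]
ft_force: [0.0, 0.4, -0.3]
gripper_width: 0.006
grip_force: 0.0
```

```bash
python3 -m creep '[{"translation":[-0.3,0,0],"spin":0},{"translation":[-0.3,0,0],"spin":0},{"translation":[-0.3,0,0],"spin":0},{"translation":[-0.3,0,0],"spin":0},{"translation":[-0.3,0,0],"spin":0},{"translation":[-0.3,0,0],"spin":0},{"translation":[-0.3,0,0],"spin":0},{"translation":[-0.3,0,0],"spin":0},{"translation":[-0.2,0,0],"spin":0},{"translation":[0,0,0],"spin":0}]'
```

```text
t: 7.25
position: [0.6074, 0.3489, 0.1286]
tool_rot: [-0.0, 0.552, 0.834, 0.0]
ft_force: [-0.3, 2.5, 0.3]
gripper_width: 0.004
grip_force: 1.0
```

Force 2.5 N after 52 mm of travel, so the stop is open by about 0.04 m. I'll back off slightly, rise, and let the balls roll.

```bash
python3 -m creep '[{"translation":[0.3,0,0],"spin":0},{"translation":[0,0,-0.6],"spin":0},{"translation":[0,0,-0.9],"spin":0},{"translation":[0,0,-0.9],"spin":0},{"translation":[0,0,-0.9],"spin":0},{"translation":[0,0,-0.9],"spin":0},{"translation":[0,0,0],"spin":0},{"translation":[0,0,0],"spin":0},{"translation":[0,0,0],"spin":0},{"translation":[0,0,0],"spin":0},{"translation":[0,0,0],"spin":0},{"translation":[0,0,0],"spin":0}]'
python3 - <<'E'
from h import *
im2,d2=get_image('scene'); im,d=get_image('wrist')
cv2.imwrite('pics/s4.png',np.hstack([cv2.resize(im2[195:325,185:315,::-1],(400,400),interpolation=cv2.INTER_CUBIC),cv2.resize(im[:,160:560,::-1],(400,400))]))
E
```

```text
t: 8.45
position: [0.6049, 0.3543, 0.212]
tool_rot: [-0.0, 0.552, 0.834, -0.0]
ft_force: [0.0, -0.5, -0.5]
gripper_width: 0.003
grip_force: 0.0
```

View pics/s4.png

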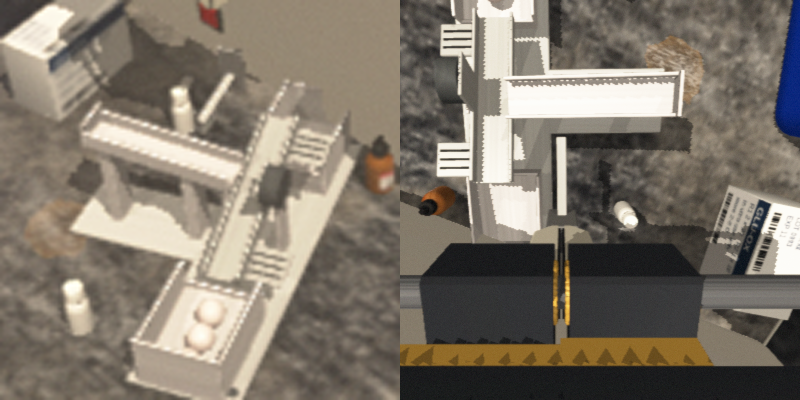

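The lane is empty and the gate still leans left. Two balls are visible in the left bin at (205,310) and (198,337); the third may be hidden by the bin wall. I'll check with the top view.

```bash
python3 - <<'E'
from h import *
im,d=get_image('top'); p,T=Tw('top'); P=cloud(p,T,d)
a=cv2.resize(im[215:270,170:235,::-1],(520,440),interpolation=cv2.INTER_CUBIC)
zs=np.clip(P[215:270,170:235,2]/0.1*255,0,255).astype(np.uint8)
b=cv2.applyColorMap(cv2.resize(zs,(270,440),interpolation=cv2.INTER_NEAREST),cv2.COLORMAP_JET)
cv2.imwrite('pics/top5.png',np.hstack([a,b]))
E
```

```text
(no output)
```

View pics/top5.png

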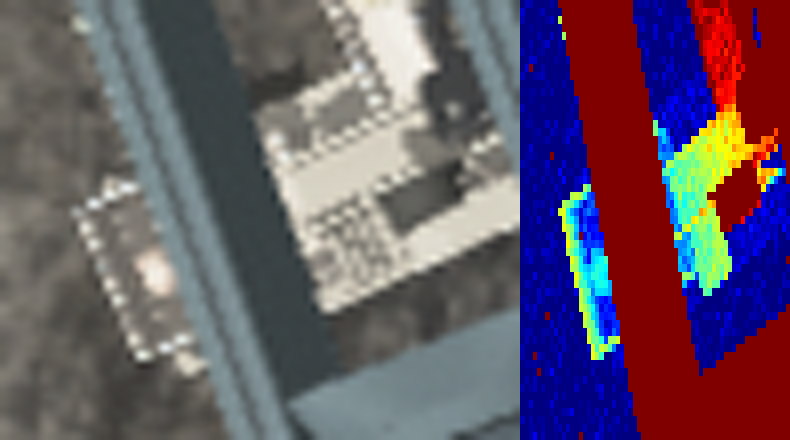

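The forearm hides most of the bin in this view; only one ball shows, at (155,272). I'll draw the arm back to where the wrist camera sees the bin and count the balls from the depth.

```bash
python3 -m creep '[{"translation":[0.88,-0.85,0],"spin":0},{"translation":[0.88,-0.85,0],"spin":0},{"translation":[0.88,-0.85,0],"spin":0},{"translation":[0.88,-0.85,0],"spin":0},{"translation":[0.88,-0.85,0],"spin":0},{"translation":[0.88,-0.85,0],"spin":0},{"translation":[0.88,-0.85,0],"spin":0},{"translation":[0.88,-0.85,0],"spin":0},{"translation":[0.88,-0.85,0],"spin":0},{"translation":[0.88,-0.85,0],"spin":0},{"translation":[0,0,0],"spin":0},{"translation":[0,0,0],"spin":0}]'
cat > chk.py <<'E'
from h import *
s=sensors.state(); im,d=get_image('wrist'); p,T=Tw('wrist',s); P=cloud(p,T,d)
yaw=np.radians(22.9); R=np.array([[np.cos(yaw),-np.sin(yaw)],[np.sin(yaw),np.cos(yaw)]])
L=(P[...,:2]-[.467,.518])@R   # relative to left bin centre, sorter axes
ins=(abs(L[...,0])<.034)&(abs(L[...,1])<.042)
print('bin floor z',np.percentile(P[ins][:,2],5))
fl=np.percentile(P[ins][:,2],5)
m=(ins&(P[...,2]>fl+.016)&(P[...,2]<fl+.035)).astype(np.uint8)
n,lab,st,c=cv2.connectedComponentsWithStats(m)
for i in range(1,n):
    if st[i,4]>20: k=lab==i; print('ball cap',st[i,4],'at',np.median(P[k],0).round(3),L[k].mean(0).round(3),P[k][:,2].max().round(3))
im,d=get_image('top'); p,T=Tw('top'); P=cloud(p,T,d).reshape(-1,3)
L=(P[:,:2]-[.5948,.4378])@R
tab=(P[:,2]>.132)&(P[:,2]<.155)&(abs(L[:,0])<.06)&(L[:,1]<-.035)&(L[:,1]>-.13); print('tab y',np.median(L[tab][:,1]),tab.sum())
P=P.reshape(400,640,3)
for k,X in (('rp',[.5016,.3397,.07]),('lp',[.459,.4395,.07]),('lane',[.595,.438,.1]),('lane back',[.63,.453,.1])):
    u,v=map(int,proj(p,T,X)); print(k,np.median(P[v-2:v+3,u-2:u+3,2]))
print(s['t'])
E
python3 chk.py
```

```text
t: 9.8
position: [0.3799, 0.4502, 0.213]
tool_rot: [0.0, 0.552, 0.834, 0.0]
ft_force: [0.4, 0.1, 0.6]
gripper_width: 0.004
grip_force: 0.0
bin floor z 0.016992139325017863
ball cap 334 at [0.451 0.545 0.038] [-0.004  0.032] 0.042
ball cap 269 at [0.489 0.552 0.043] [0.034 0.021] 0.052
ball cap 752 at [0.463 0.513 0.042] [-0.005 -0.003] 0.049
tab y -0.10033036148235555 16
rp 0.0926335493046242
lp 0.05091860178414498
lane 0.09688851199256154
lane back 0.10323087741620407
9.8
```

```bash
cat >> chk.py <<'E'
s=sensors.state(); im,d=get_image('wrist'); p,T=Tw('wrist',s); P=cloud(p,T,d)
r=p['fx']*.012/np.median(d[m>0]); print('ball radius px',r)
for i in range(1,n):
    if st[i,4]>20: print(st[i],'rgb',im[lab==i].mean(0).round())
x,y,w,h=cv2.boundingRect(ins.astype(np.uint8)); g=cv2.cvtColor(im,cv2.COLOR_RGB2GRAY)[y-5:y+h+5,x-5:x+w+5]
C=cv2.HoughCircles(cv2.resize(g,None,fx=4,fy=4,interpolation=cv2.INTER_CUBIC),cv2.HOUGH_GRADIENT_ALT,1.5,4*r,param1=100,param2=.6,minRadius=int(3*r),maxRadius=int(5.2*r))
for a in ([] if C is None else C[0]): 
    u,v=a[0]/4+x-5,a[1]/4+y-5; print('circle',u.round(),v.round(),(a[2]/4).round(1),P[int(v),int(u)].round(3))
# height grid of bin interior, mm, every ~6 mm
L=(P[...,:2]-[.467,.518])@R
for yy in np.arange(.044,-.05,-.007):
    print(''.join('%4d'%(1000*np.median(P[k][:,2])) if (k:=(abs(L[...,0]-xx)<.0035)&(abs(L[...,1]-yy)<.0035)).sum()>2 else '   .' for xx in np.arange(-.049,.05,.007)))
E
python3 chk.py
```

```text
bin floor z 0.01706940693182299
ball cap 330 at [0.451 0.546 0.037] [-0.004  0.032] 0.042
ball cap 245 at [0.488 0.554 0.043] [0.034 0.024] 0.052
ball cap 760 at [0.463 0.513 0.042] [-0.005 -0.003] 0.048
ball cap 33 at [0.499 0.529 0.045] [ 0.034 -0.003] 0.051
tab y -0.10087842406552887 17
rp 0.09104909542049722
lp 0.04855383040267136
lane 0.09728358454853825
lane back 0.10111045782173633
9.9
ball radius px 11.267459
[407 114  21  21 330] rgb [233. 224. 216.]
[449 114  11  40 245] rgb [187. 176. 163.]
[403 136  23  44 760] rgb [252. 248. 243.]
[448 152   8  13  33] rgb [200. 187. 174.]
circle 416.0 168.0 11.3 [0.468 0.503 0.047]
circle 417.0 124.0 11.5 [0.45  0.546 0.039]
circle 415.0 146.0 11.1 [0.457 0.523 0.041]
circle 482.0 120.0 10.6 [0.528 0.583 0.001]
circle 458.0 251.0 11.0 [0.561 0.435 0.038]
circle 506.0 144.0 9.5 [0.556 0.567 0.024]
circle 591.0 260.0 9.2 [0.747 0.483 0.002]
   6  15  60  60  59  59  34  59  60  38  32  42  41   .   .
   7  22  55  15  15  16  37  38  34  15  15  15  40   .   .
   6  23  55  16  16  29  39  39  36  16  16  16  38   .   .
   7  23  55  17  17  17  34  36  18  17  17  17  39   .   .
   6  19  54  18  18  19  38  39  18  18  18  18  39   .   .
   6  19  55 303 300  34  42  42  39  19  19  19  39   .   .
 314 314 314 304  20  31  40  41  38  20  20  20  39   .   .
 331 315 315 300  21  21  36  40  22  21  21  21  40   .   .
   6  19  55 308  22  28  44  45  42  22  22  22  40   .   .
   6  19  55 307  23  25  45  45  43  23  23  23  42   .   .
   6  15  54 304  24  24  39  42  24  24  24  24  41   .   .
   6  11  54 300  25  25  25  25  25  25  25  25  40   .   .
   7   8  52  26  27  26  26  26  27  27  26  26  42   .   .
   6   7  39  33  50  46  45  45  45  47   .  32  46   .   .
```

Hough circles and the height grid both show three balls in a row in the left bin, at pixels (416,168), (415,146) and (417,124). The gate is tipped left, the stop is open about 0.044 m, and the robot is touching nothing. I'm handing in.

```bash
python3 -c "
from rig import robot
print(robot.job_done())"
```

```text
the job is handed in; nothing more can be done
None
```

The job is handed in: I pressed the raised left end until the gate rocked over, then pushed the stop open about 44 mm, and all three balls are in the left bin, with about 10 s of the 48 s used.

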